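# Insulate a battery terminal stud with a ring and a snap cap

### The arm

A 6-joint arm with a two-finger parallel gripper is mounted at the origin on a cart in front of the work surface, level with it; the furniture and walls round the work are solid. World frame = base frame: x ahead of the robot, y to its left, z up, the work surface at z = 0. Lengths are in mm, angles in rad, forces in N, time in s.
With the tool pointing down it reaches from about 350 to 925 mm from the base axis. Payload 6.4 kg.
Tool frame: the origin (TCP) lies on the centre line of the jaws, within the pads' length; the fingertips stand 11 mm ahead of it and the grasp point (between the pads) lies 8 mm behind it; z points along the fingers, y is the line along which they close (so a half turn about z gives the same grasp; the last joint's range is limited). The gripper opens to 94 mm and grips with 3 to 60 N. Pads are 16 mm wide; open, the fingers measure 119 mm over their backs; the gripper's body (75 mm by 177 mm) begins 78 mm behind the grasp point.
Start: joints at [0.955, 0.245, 1.558, -0, 1.339, -0.174], TCP at [277.918, 587.602, 216.455] pointing down, gripper open.
Joint ranges: [-3.13, 3.13], [-1.02, 2.26], [0.13, 2.54], [-0.95, 4.09], [0.21, 2.88], [-2.74, 2.74]. Speed limits (rad/s): [2.57, 2.57, 3.14, 3.14, 3.14, 3.14].

### API

Orientations are given as a 3x3 rotation matrix whose columns are the frame's x, y, z axes.
In Python, from bench import arm, get_image, spot_in, outline_of gives the robot as it stands. The module is installed in compiled form; this text tells all that it offers.
- The arm moves only by the shell command python3 -m handwheel 'ROWS'. ROWS is JSON, a list of rows, each an object of numbers: "ax", "ay", "az": the turn, a rotation vector about the tool's x, y, z in rad; "dx", "dy", "dz": the shift along the tool's x, y, z in mm; "claw": the closure, from -1 (fully open) to 1 (shut), so that 0 is half open. A call has 1 to 10 rows; each row shifts and turns the commanded pose from where the row before left it, along the tool's axes as they then stand; what a row does not reach is not made up. A row lasts 1/10 s, in which the tool goes at most 50 mm and 8.59 degrees, less where a joint would pass 70% of its speed; a pose out of reach is approached as far as the arm can. A call is refused whole if a number of a shift passes 50 or a number of a turn 0.15, either way. A call with a gripper value outside its range is refused whole. The fingers move at their own pace and stop on an object; the grip force is fixed at half the most. Time passes only in rows, so rows that do not move let the fingers close. It gives the time, the measured TCP pose, the force and the opening at its end, in the units of the state.
- arm.sense(): the state, without advancing time (a new reading comes with each control period).
- get_image(name): name is "scene" or "top"; returns a dict with "pixels" (420x560x3 uint8, red, green, blue), "camera_matrix" (3x3 intrinsics, pixels), "world_to_cam" (4x4, takes a point from world to camera coordinates). Camera axes: x right, y up, looking along -z (the intrinsics and any distortion apply to the point x, -y, -z); pixel columns grow to the right and rows downward; lengths in mm; the calibration is good to about 2 mm. A picture is of the moment at which its call begins. There is no depth.
- arm.job_done(): hands the job in, once; it reports no verdict.
Trained networks look in a picture, given as the dict that the camera call returned (one of the last four; its "shot" number tells which), for a name from the list of things; names that differ only in an ending like _2 or _b are one class to them, and where a whole thing is asked for, a point or a joint stands for the part that bears it (a point fixed in the world has none). Each returns a list of dicts, best first, with "conf" (0 to 1); they miss things now and then, are a little off and sometimes report something else, mostly with a low value. They report only what shows in the picture. A call takes as long as a camera call. They do not tell look-alikes from the thing itself.
- spot_in(picture, label): "xy" ([column, row] in pixels, amid what is visible of it).
- outline_of(picture, label): "region" (420x560 bool, what is visible of it) and "xy" ([column, row] in pixels, amid what is visible of it).
The state is a dict: "clock": time; "qpos": joint angles; "qd": joint speeds; "tau": joint torques, N m; "tool_pos": TCP position; "tool_rot": TCP orientation; "wrist_force": force on the tool from outside, world axes, zero at the start; "wrist_torque": the same for the moment, N m; "grip_width": finger opening in mm.
Only numpy, scipy, OpenCV 4.12 (cv2) and the standard library are available. Lean on these libraries where they do the work, as an engineer would, in place of code of your own. Each camera call takes 0.05 s, during which the arm holds its last target. There are 200 camera calls.

### The job

On the grey terminal block one stud is already finished with a grey ring and a black snap cap; make the bare stud the same: lay the loose grey plastic ring, 54 mm wide, over it, flat down on the block, then push the loose cap of the right size (the wider one) straight down over the stud until it snaps past the stud's spring balls, and keep pressing after the click until it sits flush on the ring. Finish holding: do not let go, the program ends with the fingers still gripping the cap and pressing it firmly down. Leave the small cap and the amber tape roll where they lie.

Things in the scene. Friction and masses are not known exactly. Their poses are not given: they have to be found in the camera images.
- terminal_block: Grey terminal block fixed to the bench, 90 mm (its x) x 180 mm (its y) x 36 mm high, foot tabs to 108 mm from the middle along y. Origin: centre of its underside, z up. Two studs lie on its y axis: at y = +42 mm the finished one (grey ring 54 mm wide and black cap, fixed, top 78 mm above the bench), at y = -42 mm the bare steel stud.
- stud_base (a point): Point on the bare stud's axis, on the block's top face (36 mm above the bench); axes as the block's. Round it an aluminium boss, 30 mm diameter, 4 mm high, centres the ring. The stud is 18 mm in diameter up to 28 mm above this point, then tapers to 11 mm at its tip, 34 mm up. Four sprung steel balls, centred 20 mm up, stand 3.5 mm out of the stud (25 mm across).
- stud_top (a point): Tip of the bare stud, 34 mm above stud_base. How the cap snaps: its lip meets the balls when the cap's origin is about 24 mm above stud_base, a push of about 8 to 15 N drives it on over them; about 15 mm above stud_base they spring out over the lip (the click: the force drops and they draw the cap down), and it goes on to the ring at 10 mm.
- ring: Loose grey plastic ring, outside diameter 54 mm, hole 33 mm, 10 mm high, 30 g, lying flat. Origin at the centre of its underside, z up; either face may be up. Grip it across the outside. Home: over the stud and boss, its underside on the block's top face (origin at stud_base).
- cap: Loose black fluted plastic cap, the wider of two: outside diameter 42 mm (39 mm over the top 6 mm), 32 mm high, 40 g, standing mouth down. Origin: centre of its mouth rim, z up. The mouth is 21.6 mm in diameter for the first 5 mm (the snap lip); above that the bore is 29 mm. Inside depth 28 mm. Home: its rim on the ring, origin 10 mm above stud_base.
- small_cap: Loose black fluted plastic cap, 26 mm diameter, 23 mm high, standing; too small for the stud. Bystander. Origin at the centre of its underside.
- tape_roll: Amber tape roll lying flat, 66 mm diameter, 19 mm high. Bystander, loose. Origin at the centre of its underside.
Not all that is in view belongs to the job. Leave any pink look-alike of the ring alone. What is shaped like the cap but yellow is not meant.

How it is judged (in metres and radians):
On the way, in this order (a step that is already met when the one before it is completed fails the run):
1. the grey ring lies flat on the block, centred over the bare stud (horizontal distance between ring and stud_base below 0.0045 m and z of ring in the frame of stud_base below 0.003 m and angle between ring's own z axis and vertical below 0.08 rad), for 0.2 s.
2. the wide cap has snapped past the balls of the stud and sits on the ring (horizontal distance between cap and stud_base below 0.0035 m and z of cap in the frame of stud_base between 0.0075 and 0.0122 m and angle between cap's own z axis and vertical below 0.08 rad), for 0.2 s.
At the end, for the whole second after the job is handed in: The ring lies flat on the block (within 3 mm), centred on the stud within 4.5 mm; the wide cap is snapped on over it, rim 7.5 to 12.2 mm above the block top, within 3.5 mm of the stud axis, both level within 0.08 rad; the fingers still hold the cap and press it on the ring, each over 4 N (all of step 1 and all of step 2 and contact force between cap and ring above 4 N and contact force between the fingers and cap above 4 N); the arm keeps its last pose, push and grip.
It fails at once if the small cap is moved more than 30 mm (distance of small_cap from where it was at the start of the episode above 0.03 m).
It fails at once if the tape roll is moved more than 30 mm (distance of tape_roll from where it was at the start of the episode above 0.03 m).
It also fails if it takes over 64 s, if anything falls off the work surface, if the arm or the gripper's body presses on something with over 40 N, if the wrist force passes 120 N, or if a joint passes its speed limit or range.

## Working session

There is one attempt and no reset: what is moved stays moved. The work goes in short steps, Python scripts to look and compute and a shell command to move; the robot and the scene stay as the last step left them, time stands still between calls to the robot, and variables do not carry over. Pictures are saved under pics/ and viewed, on a budget of 10 in all, crops included, one or two more only if the job needs it, and the job is handed in when it is done.

```bash
mkdir -p pics; cat > h.py <<'E'
import numpy as np,cv2
from bench import arm,get_image,spot_in,outline_of
def save(p,n): cv2.imwrite('pics/'+n,p['pixels'][:,:,::-1])
def ray(p,xy,z):
    K=np.array(p['camera_matrix']);T=np.array(p['world_to_cam'])
    d=np.linalg.inv(K)@[xy[0],xy[1],1]; d=np.array([d[0],-d[1],-d[2]])
    R=T[:3,:3];c=-R.T@T[:3,3];w=R.T@d
    return c+w*(z-c[2])/w[2]
def proj(p,X):
    K=np.array(p['camera_matrix']);T=np.array(p['world_to_cam'])
    c=T[:3,:3]@np.array(X,float)+T[:3,3];u=K@[c[0],-c[1],-c[2]];return u[:2]/u[2]
E
python3 - <<'E'
from h import *
H=dict(terminal_block=30,ring=5,cap=16,small_cap=12,tape_roll=10,stud_top=70,stud_base=36)
ims=[]
for n in('top','scene'):
    p=get_image(n);ims.append(p['pixels']);T=np.array(p['world_to_cam']);print(n,'cam',-T[:3,:3].T@T[:3,3],np.array(p['camera_matrix'])[0])
    for l,z in H.items():
        for r in spot_in(p,l)[:5]: print(n,l,round(r['conf'],2),np.round(r['xy']),np.round(ray(p,r['xy'],z)))
cv2.imwrite('pics/top0.png',ims[0][:,:,::-1]);cv2.imwrite('pics/sc0.png',ims[1][:,:,::-1])
s=arm.sense();print(s)
E
```

```text
top cam [ 371.54708194  -27.26788732 1096.85666738] [429.01945758   0.         277.28726348]
top terminal_block 0.73 [272. 212.] [506. -26.  30.]
top terminal_block 0.2 [370. 252.] [ 411. -272.   30.]
top ring 0.77 [394. 191.] [ 572. -342.    5.]
top ring 0.74 [362. 176.] [ 608. -256.    5.]
top cap 0.83 [400. 237.] [ 451. -352.   16.]
top cap 0.54 [371. 256.] [ 402. -276.   16.]
top small_cap 0.59 [162. 214.] [497. 252.  12.]
top tape_roll 0.98 [146. 165.] [623. 301.  10.]
top stud_top 0.72 [272. 216.] [492. -27.  70.]
top stud_base 0.71 [273. 215.] [498. -28.  36.]
scene cam [  93.44003865 -658.56959259  802.25981193] [426.07422215   0.         278.09433273]
scene terminal_block 0.78 [280. 213.] [501. -45.  30.]
scene ring 0.77 [370. 285.] [ 560. -318.    5.]
scene ring 0.52 [366. 264.] [ 592. -271.    5.]
scene cap 0.92 [342. 321.] [ 447. -358.   16.]
scene cap 0.71 [306. 302.] [ 410. -282.   16.]
scene small_cap 0.63 [226. 158.] [503. 241.  12.]
scene tape_roll 0.68 [255. 130.] [647. 319.  10.]
scene tape_roll 0.66 [279. 214.] [509. -31.  10.]
scene stud_top 0.96 [276. 216.] [467
[... 221 characters left out ...]
1.33869218e+00, -1.74103534e-01]), 'qd': array([-9.38912723e-04,  5.06129328e-05, -2.05011299e-03, -5.09065735e-04,
        1.93483878e-03, -1.76021588e-04]), 'tau': array([ 1.53250232e-03, -4.15803087e+01, -3.14855325e+01,  6.85825828e-02,
        2.89031089e-02, -2.38079525e-05]), 'tool_pos': array([277.91367531, 587.61027674, 216.47987259]), 'tool_rot': array([[-9.03991982e-01,  4.27549408e-01,  2.28473868e-05],
       [ 4.27549409e-01,  9.03991981e-01,  3.24237745e-05],
       [-6.79108882e-06,  3.90792189e-05, -9.99999999e-01]]), 'wrist_force': array([ 0.20380274, -0.72788796,  0.76496306]), 'wrist_torque': array([-0.00894408,  0.0046852 ,  0.01951921]), 'grip_width': 93.62663838893987}
```

View pics/top0.png

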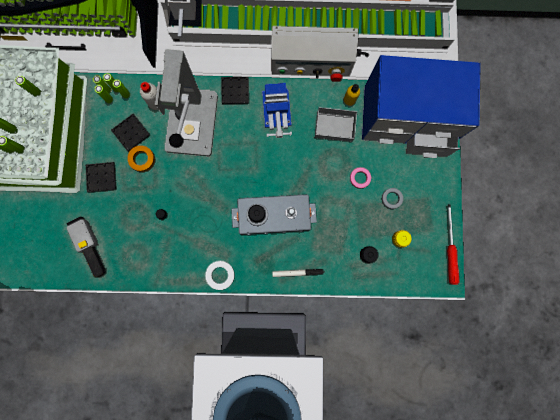

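View pics/sc0.png

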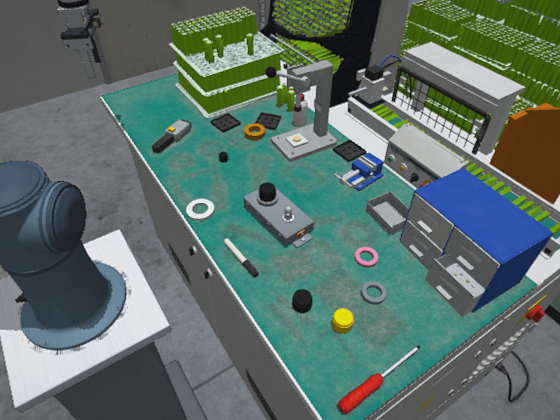

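The top view shows the grey ring at (393,198), the black wide cap at (369,254), the bare stud at (291,212) and the finished cap at (257,213). The pink ring is at (361,177) and the yellow cap at (402,239). In the scene view the ring is at (373,292), the cap at (302,300) and the stud at (288,213). The network spots sit several pixels off these, so I'll measure with colour masks next.

```bash
python3 - <<'E'
from h import *
P={n:get_image(n) for n in('top','scene')}
print(P['top'].keys())
def tri(a,b):
    A=[];B=[]
    for n,xy in(('top',a),('scene',b)):
        c=ray(P[n],xy,0);d=ray(P[n],xy,100)-c;d/=np.linalg.norm(d);M=np.eye(3)-np.outer(d,d);A.append(M);B.append(M@c)
    X=np.linalg.lstsq(np.vstack(A),np.hstack(B),rcond=None)[0]
    return np.round(X,1),[np.round(proj(P[n],X)-q,1) for n,q in(('top',a),('scene',b))]
g={'ring':((393,198),(373,292)),'cap':((369,254),(302,300)),'fincap':((257,213),(267,193)),'small':((161,214),(223,157)),'studtip':((291,212),(289,212))}
for k,(a,b) in g.items():
    for n,q in(('top',a),('scene',b)):
        for l in{'ring':['ring'],'cap':['cap'],'fincap':['terminal_block'],'small':['small_cap'],'studtip':['stud_top']}[k]:
            for r in outline_of(P[n],l):
                m=r['region'];v,u=np.nonzero(m);print(k,n,round(r['conf'],2),'mid',(u.min()+u.max())/2,(v.min()+v.max())/2,'ext',np.ptp(u)+1,np.ptp(v)+1)
    print(k,*tri(a,b))
# crops
c1=cv2.resize(P['top']['pixels'][165:265,225:425],None,fx=4,fy=4,interpolation=cv2.INTER_CUBIC)[:300*2]
c2=cv2.resize(P['scene']['pixels'][170:320,240:400],None,fx=4,fy=4,interpolation=cv2.INTER_CUBIC)
cv2.imwrite('pics/c1.png',c1[:,:,::-1]);cv2.imwrite('pics/c2.png',c2[:,:,::-1])
E
```

```text
dict_keys(['pixels', 'camera_matrix', 'world_to_cam', 'shot'])
ring top 0.78 mid 360.0 178.0 ext 21 21
ring top 0.61 mid 274.0 214.5 ext 85 40
ring scene 0.85 mid 374.0 292.5 ext 25 24
ring scene 0.58 mid 366.5 257.0 ext 24 21
ring scene 0.26 mid 302.5 300.5 ext 20 24
ring [ 552.  -337.     6.6] [array([-0.,  0.]), array([ 0., -0.])]
cap top 0.74 mid 402.0 238.0 ext 19 17
cap top 0.67 mid 368.5 254.5 ext 18 18
cap scene 0.71 mid 342.0 321.0 ext 23 25
cap scene 0.64 mid 374.0 292.0 ext 25 23
cap scene 0.62 mid 302.5 300.5 ext 20 24
cap [ 406.9 -272.2   15.3] [array([ 0.1, -0.2]), array([-0.2,  0. ])]
fincap top 0.68 mid 274.0 215.0 ext 85 41
fincap scene 0.86 mid 278.5 215.0 ext 70 65
fincap [499.6  11.1  55.2] [array([-0. ,  0.1]), array([ 0.1, -0. ])]
small top 0.57 mid 161.0 214.0 ext 11 11
small scene 0.51 mid 223.5 157.0 ext 10 11
small [498.7 257.1   6.8] [array([ 0.1, -0.2]), array([-0.2,  0. ])]
studtip top 0.93 mid 274.0 214.5 ext 85 40
studtip scene 0.61 mid 279.0 214.5 ext 69 64
studtip [506.3 -73.3  54.6] [array([ 0.5, -0.9]), array([-1. ,  0.2])]
```

View pics/c1.png

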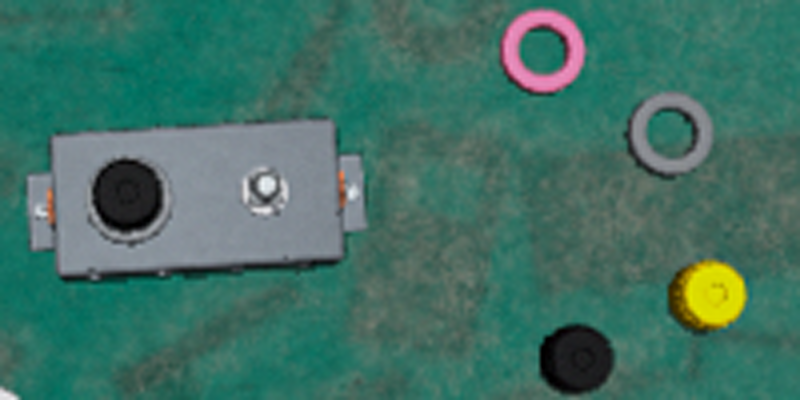

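View pics/c2.png

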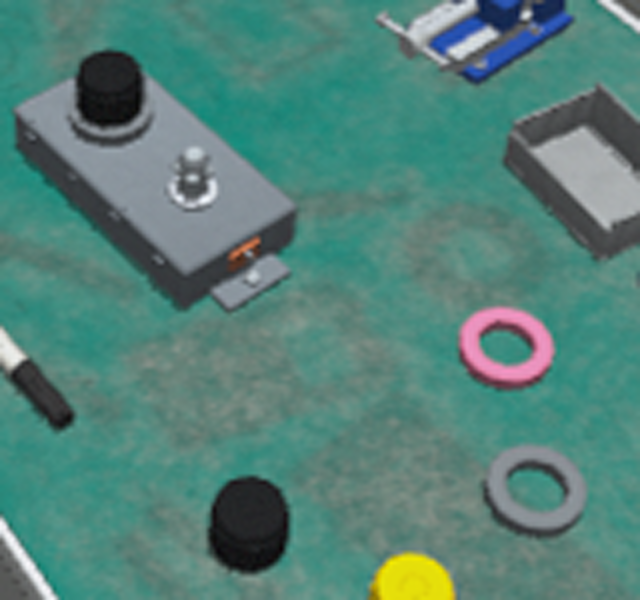

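The crops put the boss centre at about (290.9,212.7) top and (287.9,216.7) scene, and the stud tip at (291,210.7) and (287.9,208.7). The ring centre is at (392.4,198.1) and (373.7,292.2).

```bash
python3 - <<'E'
from h import *
P={n:get_image(n) for n in('top','scene')}
for k,z,t,s in(('boss',40,(290.9,212.7),(287.9,216.7)),('tip',69,(291.1,210.7),(287.9,208.7)),('ring',8,(392.4,198.1),(373.7,292.2)),('cap',16,(368.8,254.2),(302.3,300.6)),('finring',44,(257.2,214.6),(267.4,199)),('finmid',60,(256.5,213.4),(267,191.7))):
    print(k,np.round(ray(P['top'],t,z),1),np.round(ray(P['scene'],s,z),1))
for q in((52,136),(333,121),(343,258),(58,270)): print(np.round(ray(P['top'],(225+q[0]/4-.4,165+q[1]/4-.4),36),1))
E
```

```text
boss [504.1 -72.6  40. ] [505.5 -74.5  40. ]
tip [505.4 -71.7  69. ] [504.6 -75.   69. ]
ring [ 551.5 -335.1    8. ] [ 551.9 -338.8    8. ]
cap [ 406.  -271.3   16. ] [ 406.7 -274.3   16. ]
finring [497.2  10.8  44. ] [494.5   2.   44. ]
finmid [498.2  12.   60. ] [499.3  10.9  60. ]
[537.4  61.   36. ]
[ 550.6 -114.6   36. ]
[ 464.6 -121.7   36. ]
[453.6  54.8  36. ]
```

```bash
python3 -m handwheel '[{"az":0.14,"claw":-1},{"az":0.14,"claw":-1},{"az":0.14,"claw":-1},{"az":0.14,"claw":-1},{"az":0.14,"claw":-1},{"az":0.14,"claw":-1},{"az":0.14,"claw":-1},{"az":0.14,"claw":-1},{"az":0.009,"claw":-1},{"claw":-1}]'
python3 -m handwheel '[{"dx":-42,"dy":12,"claw":-1},{"dx":-42,"dy":12,"claw":-1},{"dx":-42,"dy":12,"claw":-1},{"dx":-42,"dy":12,"claw":-1},{"dx":-42,"dy":12,"claw":-1},{"dx":-42,"dy":12,"claw":-1},{"dx":-42,"dy":12,"claw":-1},{"dx":-42,"dy":12,"claw":-1},{"dx":-42,"dy":12,"claw":-1},{"dx":-42,"dy":12,"claw":-1}]'
python3 -m handwheel '[{"dx":-42,"dy":12,"claw":-1},{"dx":-42,"dy":12,"claw":-1},{"dx":-42,"dy":12,"claw":-1},{"dx":-42,"dy":12,"claw":-1},{"dx":-42,"dy":12,"claw":-1},{"dx":-42,"dy":12,"claw":-1},{"dx":-42,"dy":12,"claw":-1},{"dx":-42,"dy":12,"claw":-1},{"dx":-42,"dy":12,"claw":-1},{"claw":-1}]'
```

```text
schema error: expected keys ax, ay, az, dx, dy, dz, claw
schema error: expected keys ax, ay, az, dx, dy, dz, claw
schema error: expected keys ax, ay, az, dx, dy, dz, claw
```

```bash
python3 -m handwheel '[{"ax":0,"ay":0,"az":0.14,"dx":0,"dy":0,"dz":0,"claw":-1},{"ax":0,"ay":0,"az":0.14,"dx":0,"dy":0,"dz":0,"claw":-1},{"ax":0,"ay":0,"az":0.14,"dx":0,"dy":0,"dz":0,"claw":-1},{"ax":0,"ay":0,"az":0.14,"dx":0,"dy":0,"dz":0,"claw":-1},{"ax":0,"ay":0,"az":0.14,"dx":0,"dy":0,"dz":0,"claw":-1},{"ax":0,"ay":0,"az":0.14,"dx":0,"dy":0,"dz":0,"claw":-1},{"ax":0,"ay":0,"az":0.14,"dx":0,"dy":0,"dz":0,"claw":-1},{"ax":0,"ay":0,"az":0.14,"dx":0,"dy":0,"dz":0,"claw":-1},{"ax":0,"ay":0,"az":0.009,"dx":0,"dy":0,"dz":0,"claw":-1},{"ax":0,"ay":0,"az":0,"dx":0,"dy":0,"dz":0,"claw":-1}]'
```

```text
clock: 2.5
tool_pos: [277.9, 587.6, 216.5]
tool_rot: [[-0.003, 1.0, -0.0], [1.0, 0.003, -0.0], [-0.0, -0.0, -1.0]]
wrist_force: [0.5, 0.4, 0.2]
grip_width: 93.8
```

Now across to the ring at (551.7,-337).

```bash
python3 -m handwheel '[{"ax":0,"ay":0,"az":0,"dx":-46,"dy":13.7,"dz":0,"claw":-1},{"ax":0,"ay":0,"az":0,"dx":-46,"dy":13.7,"dz":0,"claw":-1},{"ax":0,"ay":0,"az":0,"dx":-46,"dy":13.7,"dz":0,"claw":-1},{"ax":0,"ay":0,"az":0,"dx":-46,"dy":13.7,"dz":0,"claw":-1},{"ax":0,"ay":0,"az":0,"dx":-46,"dy":13.7,"dz":0,"claw":-1},{"ax":0,"ay":0,"az":0,"dx":-46,"dy":13.7,"dz":0,"claw":-1},{"ax":0,"ay":0,"az":0,"dx":-46,"dy":13.7,"dz":0,"claw":-1},{"ax":0,"ay":0,"az":0,"dx":-46,"dy":13.7,"dz":0,"claw":-1},{"ax":0,"ay":0,"az":0,"dx":-46,"dy":13.7,"dz":0,"claw":-1},{"ax":0,"ay":0,"az":0,"dx":-46,"dy":13.7,"dz":0,"claw":-1}]'
python3 -m handwheel '[{"ax":0,"ay":0,"az":0,"dx":-46,"dy":13.7,"dz":0,"claw":-1},{"ax":0,"ay":0,"az":0,"dx":-46,"dy":13.7,"dz":0,"claw":-1},{"ax":0,"ay":0,"az":0,"dx":-46,"dy":13.7,"dz":0,"claw":-1},{"ax":0,"ay":0,"az":0,"dx":-46,"dy":13.7,"dz":0,"claw":-1},{"ax":0,"ay":0,"az":0,"dx":-46,"dy":13.7,"dz":0,"claw":-1},{"ax":0,"ay":0,"az":0,"dx":-46,"dy":13.7,"dz":0,"claw":-1},{"ax":0,"ay":0,"az":0,"dx":-46,"dy":13.7,"dz":0,"claw":-1},{"ax":0,"ay":0,"az":0,"dx":-46,"dy":13.7,"dz":0,"claw":-1},{"ax":0,"ay":0,"az":0,"dx":-46,"dy":13.7,"dz":0,"claw":-1},{"ax":0,"ay":0,"az":0,"dx":-46,"dy":13.7,"dz":0,"claw":-1}]'
```

```text
clock: 3.5
tool_pos: [415.2, 125.8, 216.8]
tool_rot: [[-0.003, 1.0, 0.001], [1.0, 0.003, 0.0], [0.0, 0.001, -1.0]]
wrist_force: [1.2, 0.2, -0.3]
grip_width: 93.8
clock: 4.5
tool_pos: [552.2, -334.4, 216.4]
tool_rot: [[-0.002, 1.0, 0.0], [1.0, 0.002, -0.0], [-0.0, 0.0, -1.0]]
wrist_force: [-0.8, -0.5, 0.9]
grip_width: 94.5
```

```bash
python3 -m handwheel '[{"ax":0,"ay":0,"az":0,"dx":-3,"dy":0,"dz":40,"claw":-1},{"ax":0,"ay":0,"az":0,"dx":0,"dy":0,"dz":45,"claw":-1},{"ax":0,"ay":0,"az":0,"dx":0,"dy":0,"dz":45,"claw":-1},{"ax":0,"ay":0,"az":0,"dx":0,"dy":0,"dz":36,"claw":-1},{"ax":0,"ay":0,"az":0,"dx":0,"dy":0,"dz":0,"claw":-1},{"ax":0,"ay":0,"az":0,"dx":0,"dy":0,"dz":0,"claw":-1}]'
python3 - <<'E'
from h import *
P={n:get_image(n) for n in('top','scene')};s=arm.sense();t=s['tool_pos'];print(t)
ims=[]
for n in P:
    for d in(-52,52): print(n,'tip',d,proj(P[n],t+[d,0,-11]))
    q=np.round(proj(P[n],t)).astype(int);print(n,q)
    c=P[n]['pixels'][q[1]-45:q[1]+45,q[0]-40:q[0]+40];print('org',q-[40,45]);ims.append(cv2.resize(c,None,fx=5,fy=5,interpolation=cv2.INTER_CUBIC))
cv2.imwrite('pics/d.png',np.hstack(ims)[:,:,::-1])
E
```

```text
clock: 5.1
tool_pos: [552.1, -335.5, 50.9]
tool_rot: [[-0.001, 1.0, -0.0], [1.0, 0.001, 0.0], [0.0, -0.0, -1.0]]
wrist_force: [0.5, -0.2, 1.1]
grip_width: 94.0
[ 553.59239059 -336.77722484   53.58585744]
top tip -52 [397.23633023 215.77972399]
top tip 52 [396.63873881 174.68258573]
top [398 194]
org [358 149]
scene tip -52 [357.51884846 293.61520881]
scene tip 52 [394.04789639 270.99453004]
scene [377 279]
org [337 234]
```

View pics/d.png

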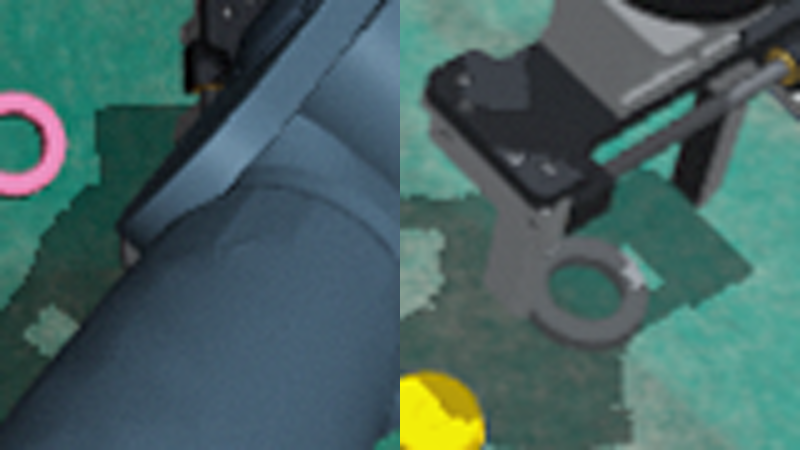

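The scene half shows both fingers straddling the grey ring, with nothing else close. I'll grip once turned 90° and then again unturned, so the ring is centred in the gripper in both directions.

```bash
python3 -m handwheel '[{"ax":0,"ay":0,"az":0.145,"dx":0,"dy":0,"dz":0,"claw":-1},{"ax":0,"ay":0,"az":0.145,"dx":0,"dy":0,"dz":0,"claw":-1},{"ax":0,"ay":0,"az":0.145,"dx":0,"dy":0,"dz":0,"claw":-1},{"ax":0,"ay":0,"az":0.145,"dx":0,"dy":0,"dz":0,"claw":-1},{"ax":0,"ay":0,"az":0.145,"dx":0,"dy":0,"dz":0,"claw":-1},{"ax":0,"ay":0,"az":0.145,"dx":0,"dy":0,"dz":0,"claw":-1},{"ax":0,"ay":0,"az":0.145,"dx":0,"dy":0,"dz":0,"claw":-1},{"ax":0,"ay":0,"az":0.145,"dx":0,"dy":0,"dz":0,"claw":-1},{"ax":0,"ay":0,"az":0.145,"dx":0,"dy":0,"dz":0,"claw":-1},{"ax":0,"ay":0,"az":0.145,"dx":0,"dy":0,"dz":0,"claw":-1}]'
python3 -m handwheel '[{"ax":0,"ay":0,"az":0.12,"dx":0,"dy":0,"dz":12,"claw":-1},{"ax":0,"ay":0,"az":0,"dx":0,"dy":0,"dz":14,"claw":-1},{"ax":0,"ay":0,"az":0,"dx":0,"dy":0,"dz":10,"claw":-1},{"ax":0,"ay":0,"az":0,"dx":0,"dy":0,"dz":0,"claw":0},{"ax":0,"ay":0,"az":0,"dx":0,"dy":0,"dz":0,"claw":0.2},{"ax":0,"ay":0,"az":0,"dx":0,"dy":0,"dz":0,"claw":1},{"ax":0,"ay":0,"az":0,"dx":0,"dy":0,"dz":0,"claw":1},{"ax":0,"ay":0,"az":0,"dx":0,"dy":0,"dz":0,"claw":1},{"ax":0,"ay":0,"az":0,"dx":0,"dy":0,"dz":0,"claw":1},{"ax":0,"ay":0,"az":0,"dx":0,"dy":0,"dz":0,"claw":1}]'
```

```text
clock: 6.2
tool_pos: [553.6, -336.7, 53.9]
tool_rot: [[0.993, 0.115, 0.004], [0.115, -0.993, -0.004], [0.004, 0.004, -1.0]]
wrist_force: [0.6, -0.4, -0.2]
grip_width: 94.0
clock: 7.2
tool_pos: [552.1, -335.6, 14.8]
tool_rot: [[1.0, 0.001, 0.0], [0.001, -1.0, -0.0], [0.0, 0.0, -1.0]]
wrist_force: [-1.0, 0.3, 1.1]
grip_width: 53.4
```

```bash
python3 -m handwheel '[{"ax":0,"ay":0,"az":0,"dx":0,"dy":0,"dz":0,"claw":-0.7},{"ax":0,"ay":0,"az":0,"dx":0,"dy":0,"dz":0,"claw":-0.7},{"ax":0,"ay":0,"az":0,"dx":0,"dy":0,"dz":0,"claw":-0.7},{"ax":0,"ay":0,"az":-0.145,"dx":0,"dy":0,"dz":0,"claw":-0.7},{"ax":0,"ay":0,"az":-0.145,"dx":0,"dy":0,"dz":0,"claw":-0.7},{"ax":0,"ay":0,"az":-0.145,"dx":0,"dy":0,"dz":0,"claw":-0.7},{"ax":0,"ay":0,"az":-0.145,"dx":0,"dy":0,"dz":0,"claw":-0.7},{"ax":0,"ay":0,"az":-0.145,"dx":0,"dy":0,"dz":0,"claw":-0.7},{"ax":0,"ay":0,"az":-0.145,"dx":0,"dy":0,"dz":0,"claw":-0.7},{"ax":0,"ay":0,"az":-0.145,"dx":0,"dy":0,"dz":0,"claw":-0.7}]'
python3 -m handwheel '[{"ax":0,"ay":0,"az":-0.145,"dx":0,"dy":0,"dz":0,"claw":-0.7},{"ax":0,"ay":0,"az":-0.145,"dx":0,"dy":0,"dz":0,"claw":-0.7},{"ax":0,"ay":0,"az":-0.145,"dx":0,"dy":0,"dz":0,"claw":-0.7},{"ax":0,"ay":0,"az":-0.12,"dx":0,"dy":0,"dz":0,"claw":-0.7},{"ax":0,"ay":0,"az":0,"dx":0,"dy":0,"dz":0,"claw":0},{"ax":0,"ay":0,"az":0,"dx":0,"dy":0,"dz":0,"claw":1},{"ax":0,"ay":0,"az":0,"dx":0,"dy":0,"dz":0,"claw":1},{"ax":0,"ay":0,"az":0,"dx":0,"dy":0,"dz":0,"claw":1},{"ax":0,"ay":0,"az":0,"dx":0,"dy":0,"dz":0,"claw":1},{"ax":0,"ay":0,"az":0,"dx":0,"dy":0,"dz":0,"claw":1}]'
python3 - <<'E'
from h import *
a=[]
for i in range(6):
    p=get_image('scene');a.append(arm.sense()['tool_pos'])
a=np.array(a);print(a.round(1),a.mean(0))
q=np.array([337,234])
cv2.imwrite('pics/e.png',cv2.resize(p['pixels'][234:334,322:432],None,fx=6,fy=6,interpolation=cv2.INTER_CUBIC)[:,:,::-1])
t=a.mean(0)
print('ring top pred',proj(p,[t[0],t[1],10]),arm.sense()['qpos'])
E
```

```text
clock: 8.2
tool_pos: [551.8, -335.3, 14.3]
tool_rot: [[0.522, 0.853, -0.0], [0.853, -0.522, 0.0], [0.0, -0.0, -1.0]]
wrist_force: [-0.0, 0.5, -0.4]
grip_width: 80.0
clock: 9.2
tool_pos: [551.9, -335.4, 14.5]
tool_rot: [[0.0, 1.0, -0.0], [1.0, -0.0, 0.0], [0.0, -0.0, -1.0]]
wrist_force: [0.0, 0.4, -1.2]
grip_width: 53.2
[[ 551.9 -335.4   14.4]
 [ 551.9 -335.4   14.4]
 [ 551.9 -335.4   14.4]
 [ 551.9 -335.4   14.4]
 [ 551.9 -335.4   14.4]
 [ 551.9 -335.4   14.5]] [ 551.89568607 -335.37972201   14.43171675]
ring top pred [372.76555105 290.58757671] [-7.21291132e-01  4.77514877e-01  1.66368316e+00 -1.96433373e-06
  1.00041421e+00 -7.21214694e-01]
```

View pics/e.png

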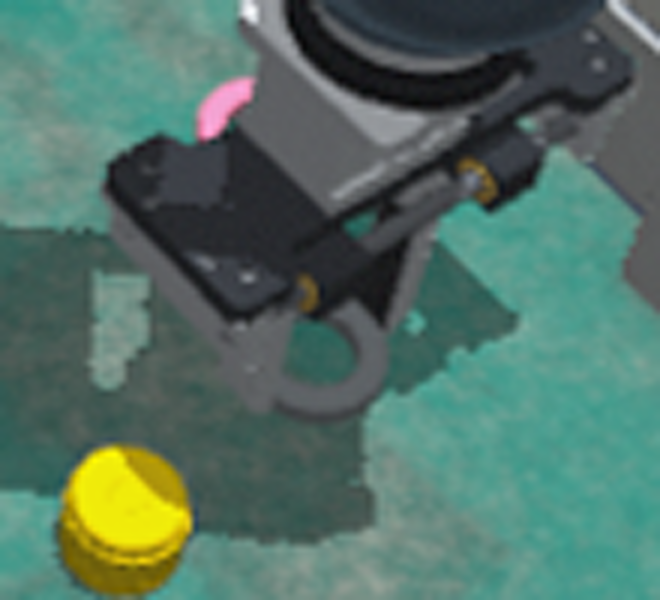

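The ring is held centred at TCP (551.9,-335.4), and in the image it hardly moved from where it lay. So the top camera is accurate and the scene camera reads about 3.4 mm low in y. That puts the stud at about (505,-72) and the cap at about (406,-271).

```bash
python3 -m handwheel '[{"ax":0,"ay":0,"az":0,"dx":0,"dy":0,"dz":-20,"claw":1},{"ax":0,"ay":0,"az":0,"dx":0,"dy":0,"dz":-45,"claw":1},{"ax":0,"ay":0,"az":0,"dx":0,"dy":0,"dz":-45,"claw":1},{"ax":0,"ay":0,"az":0,"dx":44,"dy":-7.8,"dz":0,"claw":1},{"ax":0,"ay":0,"az":0,"dx":44,"dy":-7.8,"dz":0,"claw":1},{"ax":0,"ay":0,"az":0,"dx":44,"dy":-7.8,"dz":0,"claw":1},{"ax":0,"ay":0,"az":0,"dx":44,"dy":-7.8,"dz":0,"claw":1},{"ax":0,"ay":0,"az":0,"dx":44,"dy":-7.8,"dz":0,"claw":1},{"ax":0,"ay":0,"az":0,"dx":43,"dy":-7.8,"dz":0,"claw":1},{"ax":0,"ay":0,"az":0,"dx":0,"dy":0,"dz":0,"claw":1}]'
python3 -m handwheel '[{"ax":0,"ay":0,"az":0,"dx":0,"dy":0,"dz":25,"claw":1},{"ax":0,"ay":0,"az":0,"dx":0,"dy":0,"dz":0,"claw":1},{"ax":0,"ay":0,"az":0,"dx":0,"dy":0,"dz":0,"claw":1},{"ax":0,"ay":0,"az":0,"dx":0,"dy":0,"dz":0,"claw":1}]'
python3 - <<'E'
from h import *
p=get_image('scene');t=arm.sense()['tool_pos'];print(t,arm.sense()['tool_rot'].round(4))
cv2.imwrite('pics/f.png',cv2.resize(p['pixels'][160:260,235:335],None,fx=6,fy=6,interpolation=cv2.INTER_CUBIC)[:,:,::-1])
E
```

```text
clock: 10.5
tool_pos: [503.6, -68.3, 124.0]
tool_rot: [[-0.005, 1.0, -0.001], [1.0, 0.005, 0.001], [0.001, -0.001, -1.0]]
wrist_force: [0.5, -1.0, -0.8]
grip_width: 53.4
clock: 10.9
tool_pos: [505.8, -73.2, 100.4]
tool_rot: [[0.001, 1.0, 0.001], [1.0, -0.001, -0.0], [-0.0, 0.001, -1.0]]
wrist_force: [0.2, -0.2, -0.1]
grip_width: 53.7
[505.82922727 -73.1920039  100.41342039] [[ 8.0e-04  1.0e+00  1.4e-03]
 [ 1.0e+00 -8.0e-04 -6.0e-04]
 [-6.0e-04  1.4e-03 -1.0e+00]]
```

View pics/f.png

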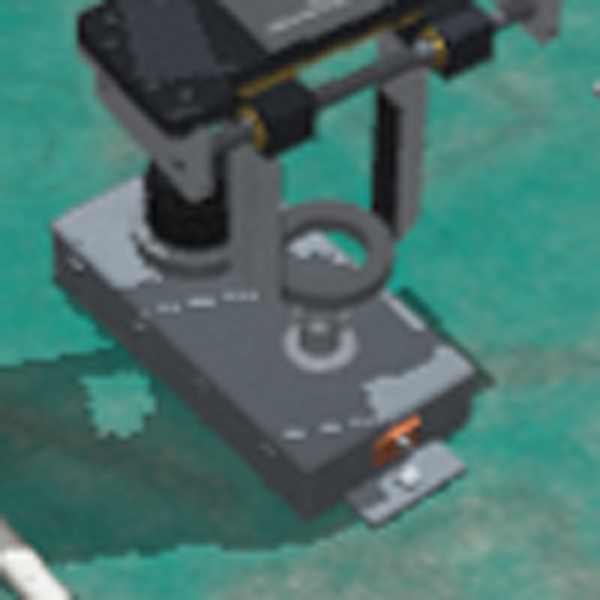

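The ring is held level over the stud. In the crop its outer rim's right edge is at x≈395 and its top edge at y≈200, and the boss centre is at about (321,343). I'll compare these with the projections.

```bash
python3 - <<'E'
from h import *
p=get_image('scene');t=arm.sense()['tool_pos'];print(t)
def circ(c,r):
    a=np.linspace(0,2*np.pi,200);q=np.array([proj(p,[c[0]+r*np.cos(x),c[1]+r*np.sin(x),c[2]]) for x in a]);q=(q-[235,160]+.5)*6
    return 'x %.1f %.1f y %.1f %.1f'%(q[:,0].min(),q[:,0].max(),q[:,1].min(),q[:,1].max())
z=t[2]-14.4
for dy in(0,-3.4):
  c=[t[0],t[1]+dy]
  print(dy,'ring outer top',circ([*c,z+10],27),'| bottom',circ([*c,z],27),'| hole top',circ([*c,z+10],16.5))
  print('boss top(505,-72)',circ([505,-72+dy,40],15),'base',circ([505,-72+dy,36],15),'tip',circ([505,-72+dy,70],5.5))
for k,d in(('x',[5,0,0]),('y',[0,5,0])): print(k,6*(proj(p,np.array([505,-72,60])+d)-proj(p,[505,-72,60])))
# subpixel: bright boss mask
g=p['pixels'][205:235,270:310].astype(int);b=g.min(2)
v,u=np.nonzero(b>125);print((u.min()+270-235+.5)*6,(u.max()+270-235+.5)*6,(v.min()+205-160+.5)*6,(v.max()+205-160+.5)*6,len(u))
E
```

```text
[505.80201074 -73.1062396  100.40690714]
0 ring outer top x 252.6 389.9 y 195.9 292.4 | bottom x 252.7 389.0 y 213.9 310.4 | hole top x 279.3 363.2 y 214.1 273.0
boss top(505,-72) x 279.3 352.7 y 313.4 366.9 base x 279.2 352.4 y 320.1 373.6 tip x 303.3 330.7 y 278.8 298.5
-3.4 ring outer top x 257.3 394.9 y 200.8 297.7 | bottom x 257.4 394.0 y 218.8 315.6 | hole top x 284.1 368.1 y 219.1 278.2
boss top(505,-72) x 283.9 357.4 y 318.4 372.1 base x 283.8 357.2 y 325.1 378.8 tip x 308.0 335.5 y 283.9 303.6
x [10.23277581 -4.90111358]
y [-6.95092705 -7.42866456]
213.0 447.0 297.0 447.0 138
```

```bash
python3 -m handwheel '[{"ax":0,"ay":0,"az":0,"dx":1.2,"dy":-0.4,"dz":15,"claw":1},{"ax":0,"ay":0,"az":0,"dx":0,"dy":0,"dz":15,"claw":1},{"ax":0,"ay":0,"az":0,"dx":0,"dy":0,"dz":10,"claw":1},{"ax":0,"ay":0,"az":0,"dx":0,"dy":0,"dz":5,"claw":1},{"ax":0,"ay":0,"az":0,"dx":0,"dy":0,"dz":0,"claw":1},{"ax":0,"ay":0,"az":0,"dx":0,"dy":0,"dz":0,"claw":1}]'
python3 -m handwheel '[{"ax":0,"ay":0,"az":0,"dx":0,"dy":0,"dz":3,"claw":1},{"ax":0,"ay":0,"az":0,"dx":0,"dy":0,"dz":0,"claw":1},{"ax":0,"ay":0,"az":0,"dx":0,"dy":0,"dz":0,"claw":1}]'
```

```text
clock: 11.6
tool_pos: [505.2, -71.4, 55.0]
tool_rot: [[0.0, 1.0, 0.001], [1.0, -0.0, -0.0], [-0.0, 0.001, -1.0]]
wrist_force: [-0.5, 0.4, -0.4]
grip_width: 53.2
clock: 11.9
tool_pos: [504.8, -71.2, 51.6]
tool_rot: [[-0.0, 1.0, 0.0], [1.0, 0.0, -0.0], [-0.0, 0.0, -1.0]]
wrist_force: [-0.3, 0.6, -0.2]
grip_width: 53.1
```

There's no force with the underside already below the boss top, so the ring is over the boss. I'll lower the last millimetre, release and go up.

```bash
python3 -m handwheel '[{"ax":0,"ay":0,"az":0,"dx":0,"dy":0,"dz":1.2,"claw":1},{"ax":0,"ay":0,"az":0,"dx":0,"dy":0,"dz":0,"claw":1},{"ax":0,"ay":0,"az":0,"dx":0,"dy":0,"dz":0,"claw":1}]'
python3 -m handwheel '[{"ax":0,"ay":0,"az":0,"dx":0,"dy":0,"dz":0,"claw":-0.8},{"ax":0,"ay":0,"az":0,"dx":0,"dy":0,"dz":0,"claw":-0.8},{"ax":0,"ay":0,"az":0,"dx":0,"dy":0,"dz":0,"claw":-0.8},{"ax":0,"ay":0,"az":0,"dx":0,"dy":0,"dz":0,"claw":-0.8},{"ax":0,"ay":0,"az":0,"dx":0,"dy":0,"dz":-15,"claw":-1},{"ax":0,"ay":0,"az":0,"dx":0,"dy":0,"dz":-35,"claw":-1},{"ax":0,"ay":0,"az":0,"dx":0,"dy":0,"dz":-40,"claw":-1},{"ax":0,"ay":0,"az":0,"dx":0,"dy":0,"dz":-20,"claw":-1},{"ax":0,"ay":0,"az":0,"dx":-45,"dy":-20,"dz":0,"claw":-1},{"ax":0,"ay":0,"az":0,"dx":-45,"dy":-20,"dz":0,"claw":-1}]'
python3 -m handwheel '[{"ax":0,"ay":0,"az":0,"dx":-45,"dy":-20,"dz":0,"claw":-1},{"ax":0,"ay":0,"az":0,"dx":-40,"dy":-20,"dz":0,"claw":-1},{"ax":0,"ay":0,"az":0,"dx":-24,"dy":-18,"dz":0,"claw":-1},{"ax":0,"ay":0,"az":0,"dx":0,"dy":0,"dz":0,"claw":-1},{"ax":0,"ay":0,"az":0,"dx":0,"dy":0,"dz":0,"claw":-1}]'
python3 - <<'E'
from h import *
p=get_image('scene');q=get_image('top');t=arm.sense()['tool_pos'];print(t)
a=cv2.resize(p['pixels'][180:320,255:335],None,fx=4,fy=4,interpolation=cv2.INTER_CUBIC)
b=cv2.resize(q['pixels'][180:280,280:380],None,fx=4,fy=4,interpolation=cv2.INTER_CUBIC)
b=np.vstack([b,np.zeros((160,400,3),np.uint8)])
cv2.imwrite('pics/g.png',np.hstack([a,b])[:,:,::-1])
E
```

```text
clock: 12.2
tool_pos: [504.9, -71.3, 50.4]
tool_rot: [[-0.0, 1.0, 0.0], [1.0, 0.0, -0.0], [-0.0, 0.0, -1.0]]
wrist_force: [0.2, 0.6, 0.8]
grip_width: 53.6
clock: 13.2
tool_pos: [465.1, -161.7, 161.6]
tool_rot: [[-0.004, 1.0, 0.002], [1.0, 0.004, -0.002], [-0.002, 0.002, -1.0]]
wrist_force: [0.3, 0.1, -0.4]
grip_width: 94.0
clock: 13.7
tool_pos: [406.6, -270.2, 160.2]
tool_rot: [[0.001, 1.0, 0.0], [1.0, -0.001, 0.0], [0.0, 0.0, -1.0]]
wrist_force: [1.3, 0.2, 0.5]
grip_width: 94.0
[ 407.11206379 -269.3745398   160.15362248]
```

View pics/g.png

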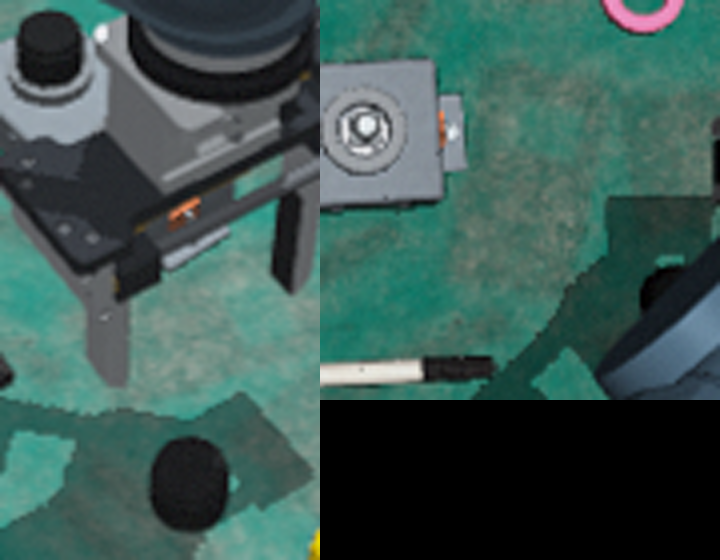

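The ring lies concentric round the boss in the top view at (291,212), and the cap is below the open gripper. I'll use the same two-way grip on it.

```bash
python3 -m handwheel '[{"ax":0,"ay":0,"az":0.145,"dx":0,"dy":0,"dz":20,"claw":-0.6},{"ax":0,"ay":0,"az":0.145,"dx":0,"dy":0,"dz":10,"claw":-0.6},{"ax":0,"ay":0,"az":0.145,"dx":0,"dy":0,"dz":10,"claw":-0.6},{"ax":0,"ay":0,"az":0.145,"dx":0,"dy":0,"dz":10,"claw":-0.6},{"ax":0,"ay":0,"az":0.145,"dx":0,"dy":0,"dz":10,"claw":-0.6},{"ax":0,"ay":0,"az":0.145,"dx":0,"dy":0,"dz":0,"claw":-0.6},{"ax":0,"ay":0,"az":0.145,"dx":0,"dy":0,"dz":0,"claw":-0.6},{"ax":0,"ay":0,"az":0.145,"dx":0,"dy":0,"dz":0,"claw":-0.6},{"ax":0,"ay":0,"az":0.145,"dx":0,"dy":0,"dz":0,"claw":-0.6},{"ax":0,"ay":0,"az":0.145,"dx":0,"dy":0,"dz":0,"claw":-0.6}]'
python3 -m handwheel '[{"ax":0,"ay":0,"az":0.12,"dx":0,"dy":0,"dz":0,"claw":-0.6},{"ax":0,"ay":0,"az":0,"dx":-0.7,"dy":1.6,"dz":25,"claw":-0.6},{"ax":0,"ay":0,"az":0,"dx":0,"dy":0,"dz":30,"claw":-0.6},{"ax":0,"ay":0,"az":0,"dx":0,"dy":0,"dz":20,"claw":-0.6},{"ax":0,"ay":0,"az":0,"dx":0,"dy":0,"dz":9,"claw":-0.6},{"ax":0,"ay":0,"az":0,"dx":0,"dy":0,"dz":0,"claw":-0.6},{"ax":0,"ay":0,"az":0,"dx":0,"dy":0,"dz":0,"claw":-0.6},{"ax":0,"ay":0,"az":0,"dx":0,"dy":0,"dz":0,"claw":-0.6}]'
```

```text
clock: 14.8
tool_pos: [407.5, -268.9, 100.2]
tool_rot: [[0.993, 0.117, -0.0], [0.117, -0.993, 0.0], [-0.0, -0.0, -1.0]]
wrist_force: [0.2, -0.9, -0.1]
grip_width: 75.3
clock: 15.6
tool_pos: [407.0, -272.4, 17.5]
tool_rot: [[1.0, 0.001, 0.002], [0.001, -1.0, -0.002], [0.002, 0.002, -1.0]]
wrist_force: [-0.5, -0.6, -0.0]
grip_width: 75.5
```

```bash
python3 -m handwheel '[{"ax":0,"ay":0,"az":0,"dx":0,"dy":0,"dz":0,"claw":0},{"ax":0,"ay":0,"az":0,"dx":0,"dy":0,"dz":0,"claw":0.2},{"ax":0,"ay":0,"az":0,"dx":0,"dy":0,"dz":0,"claw":1},{"ax":0,"ay":0,"az":0,"dx":0,"dy":0,"dz":0,"claw":1},{"ax":0,"ay":0,"az":0,"dx":0,"dy":0,"dz":0,"claw":1},{"ax":0,"ay":0,"az":0,"dx":0,"dy":0,"dz":0,"claw":1},{"ax":0,"ay":0,"az":0,"dx":0,"dy":0,"dz":0,"claw":-0.5},{"ax":0,"ay":0,"az":0,"dx":0,"dy":0,"dz":0,"claw":-0.5},{"ax":0,"ay":0,"az":0,"dx":0,"dy":0,"dz":0,"claw":-0.5}]'
python3 -m handwheel '[{"ax":0,"ay":0,"az":-0.145,"dx":0,"dy":0,"dz":0,"claw":-0.5},{"ax":0,"ay":0,"az":-0.145,"dx":0,"dy":0,"dz":0,"claw":-0.5},{"ax":0,"ay":0,"az":-0.145,"dx":0,"dy":0,"dz":0,"claw":-0.5},{"ax":0,"ay":0,"az":-0.145,"dx":0,"dy":0,"dz":0,"claw":-0.5},{"ax":0,"ay":0,"az":-0.145,"dx":0,"dy":0,"dz":0,"claw":-0.5},{"ax":0,"ay":0,"az":-0.145,"dx":0,"dy":0,"dz":0,"claw":-0.5},{"ax":0,"ay":0,"az":-0.145,"dx":0,"dy":0,"dz":0,"claw":-0.5},{"ax":0,"ay":0,"az":-0.145,"dx":0,"dy":0,"dz":0,"claw":-0.5},{"ax":0,"ay":0,"az":-0.145,"dx":0,"dy":0,"dz":0,"claw":-0.5},{"ax":0,"ay":0,"az":-0.145,"dx":0,"dy":0,"dz":0,"claw":-0.5}]'
python3 -m handwheel '[{"ax":0,"ay":0,"az":-0.12,"dx":0,"dy":0,"dz":0,"claw":-0.5},{"ax":0,"ay":0,"az":0,"dx":0,"dy":0,"dz":0,"claw":0},{"ax":0,"ay":0,"az":0,"dx":0,"dy":0,"dz":0,"claw":1},{"ax":0,"ay":0,"az":0,"dx":0,"dy":0,"dz":0,"claw":1},{"ax":0,"ay":0,"az":0,"dx":0,"dy":0,"dz":0,"claw":1},{"ax":0,"ay":0,"az":0,"dx":0,"dy":0,"dz":0,"claw":1},{"ax":0,"ay":0,"az":0,"dx":0,"dy":0,"dz":0,"claw":1},{"ax":0,"ay":0,"az":0,"dx":0,"dy":0,"dz":0,"claw":1}]'
```

```text
clock: 16.5
tool_pos: [406.0, -271.7, 16.2]
tool_rot: [[1.0, 0.001, -0.0], [0.001, -1.0, 0.0], [-0.0, -0.0, -1.0]]
wrist_force: [0.8, -0.2, -0.6]
grip_width: 62.5
clock: 17.5
tool_pos: [406.0, -271.8, 16.2]
tool_rot: [[0.114, 0.994, -0.0], [0.994, -0.114, 0.0], [0.0, -0.0, -1.0]]
wrist_force: [0.1, -0.8, 0.5]
grip_width: 70.4
clock: 18.3
tool_pos: [406.0, -271.8, 16.3]
tool_rot: [[0.0, 1.0, 0.0], [1.0, -0.0, 0.0], [0.0, 0.0, -1.0]]
wrist_force: [0.1, -0.0, -0.4]
grip_width: 41.7
```

```bash
python3 -m handwheel '[{"ax":0,"ay":0,"az":0,"dx":0,"dy":0,"dz":-20,"claw":1},{"ax":0,"ay":0,"az":0,"dx":0,"dy":0,"dz":-45,"claw":1},{"ax":0,"ay":0,"az":0,"dx":0,"dy":0,"dz":-40,"claw":1},{"ax":0,"ay":0,"az":0,"dx":40,"dy":19.8,"dz":0,"claw":1},{"ax":0,"ay":0,"az":0,"dx":40,"dy":19.8,"dz":0,"claw":1},{"ax":0,"ay":0,"az":0,"dx":40,"dy":19.8,"dz":0,"claw":1},{"ax":0,"ay":0,"az":0,"dx":40,"dy":19.8,"dz":0,"claw":1},{"ax":0,"ay":0,"az":0,"dx":40.4,"dy":19.8,"dz":0,"claw":1},{"ax":0,"ay":0,"az":0,"dx":0,"dy":0,"dz":20,"claw":1},{"ax":0,"ay":0,"az":0,"dx":0,"dy":0,"dz":0,"claw":1}]'
python3 -m handwheel '[{"ax":0,"ay":0,"az":0,"dx":0,"dy":0,"dz":0,"claw":1},{"ax":0,"ay":0,"az":0,"dx":0,"dy":0,"dz":0,"claw":1}]'
python3 - <<'E'
from h import *
p=get_image('scene');t=arm.sense()['tool_pos'];print(t)
cv2.imwrite('pics/i.png',cv2.resize(p['pixels'][160:260,235:335],None,fx=6,fy=6,interpolation=cv2.INTER_CUBIC)[:,:,::-1])
def circ(c,r):
    a=np.linspace(0,2*np.pi,200);q=np.array([proj(p,[c[0]+r*np.cos(x),c[1]+r*np.sin(x),c[2]]) for x in a]);q=(q-[235,160]+.5)*6
    return 'x %.1f %.1f y %.1f %.1f'%(q[:,0].min(),q[:,0].max(),q[:,1].min(),q[:,1].max())
c=[t[0],t[1]-3.4];z=t[2]-16.3
print('cap rim',circ([*c,z],21),'stud tip',circ([505,-74.7,70],5.5),'ring top',circ([505,-74.7,46],27),'hole',circ([505,-74.7,46],16.5))
E
```

```text
clock: 19.3
tool_pos: [503.4, -69.6, 99.0]
tool_rot: [[-0.003, 1.0, -0.005], [1.0, 0.003, 0.002], [0.002, -0.005, -1.0]]
wrist_force: [-0.5, -0.7, -1.5]
grip_width: 41.6
clock: 19.5
tool_pos: [505.1, -72.3, 101.9]
tool_rot: [[0.001, 1.0, 0.001], [1.0, -0.001, -0.0], [-0.0, 0.001, -1.0]]
wrist_force: [-0.0, 0.0, -0.1]
grip_width: 41.8
[505.26134373 -72.36978126 102.03899669]
cap rim x 270.4 376.6 y 229.1 304.4 stud tip x 307.0 334.6 y 282.8 302.5 ring top x 253.5 386.3 y 286.4 383.1 hole x 279.3 360.5 y 304.6 363.7
```

View pics/i.png

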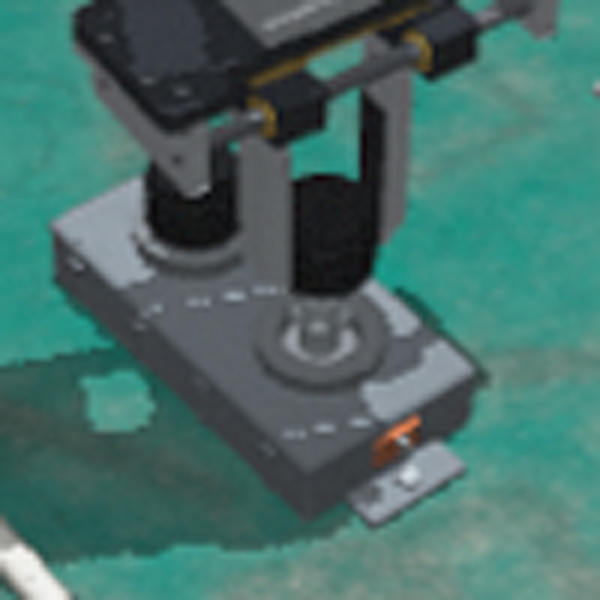

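The cap hangs over the stud. Its right edge is at x≈376 as predicted and the ring spans x 253–386, also as predicted. I'll descend to just above the balls and read the forces.

```bash
python3 -m handwheel '[{"ax":0,"ay":0,"az":0,"dx":0.8,"dy":-0.2,"dz":8,"claw":1},{"ax":0,"ay":0,"az":0,"dx":0,"dy":0,"dz":8,"claw":1},{"ax":0,"ay":0,"az":0,"dx":0,"dy":0,"dz":4,"claw":1},{"ax":0,"ay":0,"az":0,"dx":0,"dy":0,"dz":3,"claw":1},{"ax":0,"ay":0,"az":0,"dx":0,"dy":0,"dz":0,"claw":1},{"ax":0,"ay":0,"az":0,"dx":0,"dy":0,"dz":0,"claw":1}]'
```

```text
clock: 20.15
tool_pos: [504.9, -70.6, 78.3]
tool_rot: [[-0.0, 1.0, -0.0], [1.0, 0.0, 0.0], [0.0, -0.0, -1.0]]
wrist_force: [-0.4, 0.5, -0.2]
grip_width: 41.8
```

```bash
python3 -m handwheel '[{"ax":0,"ay":0,"az":0,"dx":-0.4,"dy":0,"dz":1.5,"claw":1},{"ax":0,"ay":0,"az":0,"dx":0,"dy":0,"dz":1.5,"claw":1},{"ax":0,"ay":0,"az":0,"dx":0,"dy":0,"dz":1.5,"claw":1},{"ax":0,"ay":0,"az":0,"dx":0,"dy":0,"dz":0,"claw":1}]'
python3 -m handwheel '[{"ax":0,"ay":0,"az":0,"dx":0,"dy":0,"dz":1.5,"claw":1},{"ax":0,"ay":0,"az":0,"dx":0,"dy":0,"dz":1.5,"claw":1},{"ax":0,"ay":0,"az":0,"dx":0,"dy":0,"dz":0,"claw":1}]'
python3 -m handwheel '[{"ax":0,"ay":0,"az":0,"dx":0,"dy":0,"dz":1.5,"claw":1},{"ax":0,"ay":0,"az":0,"dx":0,"dy":0,"dz":1.5,"claw":1},{"ax":0,"ay":0,"az":0,"dx":0,"dy":0,"dz":0,"claw":1}]'
```

```text
clock: 20.55
tool_pos: [505.1, -71.6, 74.7]
tool_rot: [[-0.0, 1.0, -0.0], [1.0, 0.0, -0.001], [-0.001, -0.0, -1.0]]
wrist_force: [-3.5, -1.6, 6.3]
grip_width: 41.4
clock: 20.85
tool_pos: [505.2, -71.7, 72.0]
tool_rot: [[-0.0, 1.0, 0.0], [1.0, 0.0, -0.002], [-0.002, 0.0, -1.0]]
wrist_force: [-3.1, -1.8, 5.9]
grip_width: 41.8
clock: 21.15
tool_pos: [504.7, -71.5, 67.4]
tool_rot: [[-0.0, 1.0, 0.0], [1.0, 0.0, -0.001], [-0.001, 0.0, -1.0]]
wrist_force: [0.3, -3.9, -3.8]
grip_width: 41.9
```

The force fell from +6 to -3.8 N, which is the click. I'll press on to the ring.

```bash
python3 -m handwheel '[{"ax":0,"ay":0,"az":0,"dx":0,"dy":0,"dz":1.5,"claw":1},{"ax":0,"ay":0,"az":0,"dx":0,"dy":0,"dz":1.5,"claw":1},{"ax":0,"ay":0,"az":0,"dx":0,"dy":0,"dz":1.5,"claw":1},{"ax":0,"ay":0,"az":0,"dx":0,"dy":0,"dz":0,"claw":1},{"ax":0,"ay":0,"az":0,"dx":0,"dy":0,"dz":0,"claw":1}]'
python3 -m handwheel '[{"ax":0,"ay":0,"az":0,"dx":0,"dy":0,"dz":1.5,"claw":1},{"ax":0,"ay":0,"az":0,"dx":0,"dy":0,"dz":0,"claw":1},{"ax":0,"ay":0,"az":0,"dx":0,"dy":0,"dz":0,"claw":1}]'
```

```text
clock: 21.65
tool_pos: [504.8, -70.6, 63.3]
tool_rot: [[-0.0, 1.0, -0.0], [1.0, 0.0, 0.001], [0.001, -0.0, -1.0]]
wrist_force: [0.8, 0.5, -1.8]
grip_width: 41.9
clock: 21.95
tool_pos: [505.2, -70.9, 62.2]
tool_rot: [[0.0, 1.0, 0.001], [1.0, -0.0, 0.0], [0.0, 0.001, -1.0]]
wrist_force: [-0.8, 2.3, 2.7]
grip_width: 41.8
```

```bash
python3 -m handwheel '[{"ax":0,"ay":0,"az":0,"dx":0,"dy":0,"dz":1,"claw":1},{"ax":0,"ay":0,"az":0,"dx":0,"dy":0,"dz":0,"claw":1},{"ax":0,"ay":0,"az":0,"dx":0,"dy":0,"dz":0,"claw":1},{"ax":0,"ay":0,"az":0,"dx":0,"dy":0,"dz":0,"claw":1}]'
python3 -m handwheel '[{"ax":0,"ay":0,"az":0,"dx":0,"dy":0,"dz":1,"claw":1},{"ax":0,"ay":0,"az":0,"dx":0,"dy":0,"dz":0,"claw":1},{"ax":0,"ay":0,"az":0,"dx":0,"dy":0,"dz":0,"claw":1},{"ax":0,"ay":0,"az":0,"dx":0,"dy":0,"dz":0,"claw":1}]'
```

```text
clock: 22.35
tool_pos: [505.2, -70.9, 62.2]
tool_rot: [[-0.0, 1.0, 0.0], [1.0, 0.0, 0.0], [0.0, 0.0, -1.0]]
wrist_force: [-4.1, 2.5, 11.5]
grip_width: 41.8
clock: 22.75
tool_pos: [505.3, -70.9, 62.1]
tool_rot: [[-0.0, 1.0, -0.001], [1.0, 0.0, 0.0], [0.0, -0.001, -1.0]]
wrist_force: [-7.7, 3.1, 19.2]
grip_width: 41.8
```

```bash
python3 -m handwheel '[{"ax":0,"ay":0,"az":0,"dx":0,"dy":0,"dz":0,"claw":1},{"ax":0,"ay":0,"az":0,"dx":0,"dy":0,"dz":0,"claw":1},{"ax":0,"ay":0,"az":0,"dx":0,"dy":0,"dz":0,"claw":1},{"ax":0,"ay":0,"az":0,"dx":0,"dy":0,"dz":0,"claw":1},{"ax":0,"ay":0,"az":0,"dx":0,"dy":0,"dz":0,"claw":1}]'
python3 - <<'E'
from h import *
p=get_image('scene')
cv2.imwrite('pics/j.png',cv2.resize(p['pixels'][160:260,235:335],None,fx=6,fy=6,interpolation=cv2.INTER_CUBIC)[:,:,::-1])
E
```

```text
clock: 23.25
tool_pos: [505.3, -70.9, 62.1]
tool_rot: [[-0.0, 1.0, -0.001], [1.0, 0.0, 0.0], [0.0, -0.001, -1.0]]
wrist_force: [-7.8, 3.1, 18.2]
grip_width: 42.0
```

View pics/j.png

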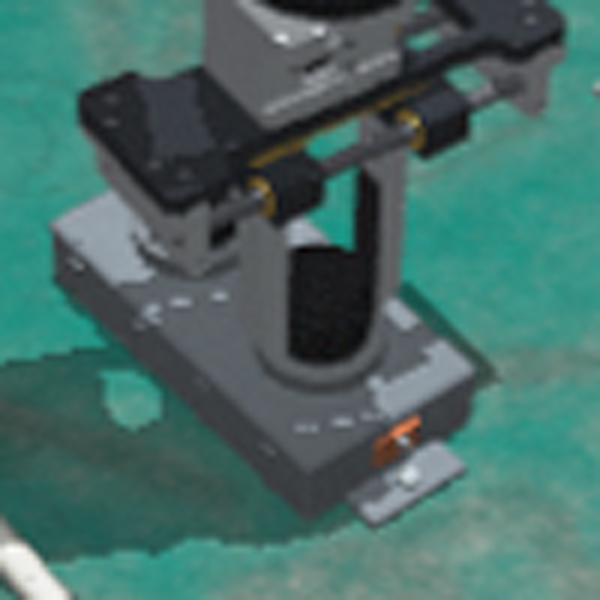

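The cap sits flush on the ring at crop (330,310), and the press holds steady at about 18 N. I'm handing in.

```bash
python3 -c "
from bench import arm
print(arm.job_done())"
```

```text
the job is handed in; nothing more can be done
None
```

The grey ring is on the bare stud, and the wide cap is snapped on and flush on the ring. I handed the job in at about 23 s of the 64 s, with the fingers still gripping the cap and pressing it down.

- **Ring:** it went over the boss with no contact force. The picture taken afterwards showed it flat and concentric round the stud.
- **Snap:** the push read about 6 N over the balls, then dropped to -3.8 N at the click. The 6 N is a little under the 8–15 N you gave, but I read it only between steps, so the peak may have been missed.
- **Final press:** the last readings showed about 18–19 N down, steady over 0.5 s, with the grip at 42 mm. The cap's rim works out at about 10 mm above the block top, and the last picture shows it flush.
- **Side force:** about 8 N remained sideways under the final press, and I left it. The tool stayed level.
- **Camera disagreement:** the scene camera read about 3.4 mm low in y compared with the top camera. I checked this against the gripped ring and corrected for it.
- **Bystanders:** I didn't go near the small cap or the tape roll after the first move. I didn't re-measure them at the end.

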